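Pack the finished tarts into their matching cases

TASK

Take the four finished tarts, the ones closed with a chocolate disc, off the baking sheet one by one and set each upright and flat in the middle of the gold-rimmed case whose liner has the colour of its disc. Set them down rather than dropping them, and leave the two empty shells where they are on the sheet.

Things in the scene. Friction and masses are not known exactly. Their poses are not given: they have to be found in the camera images.
- tart_brown: Loose round tart with a dark brown chocolate disc (41 mm across) on top; golden crust 52 mm wide (sides straight from 12 to 25 mm height, foot 44 mm), 29 mm high, about 45 g. Starts on the baking sheet at the left (+y): floor 4 mm above the work surface, rim 12 mm; neighbours at least 75 mm away, centre to centre. Origin: centre of the underside, z up.
- tart_white: Loose round tart with a white chocolate disc (41 mm across) on top; golden crust 52 mm wide (sides straight from 12 to 25 mm height, foot 44 mm), 29 mm high, about 45 g. Starts on the baking sheet at the left (+y): floor 4 mm above the work surface, rim 12 mm; neighbours at least 75 mm away, centre to centre. Origin: centre of the underside, z up.
- tart_green: Loose round tart with a green chocolate disc (41 mm across) on top; golden crust 52 mm wide (sides straight from 12 to 25 mm height, foot 44 mm), 29 mm high, about 45 g. Starts on the baking sheet at the left (+y): floor 4 mm above the work surface, rim 12 mm; neighbours at least 75 mm away, centre to centre. Origin: centre of the underside, z up.
- tart_pink: Loose round tart with a pink chocolate disc (41 mm across) on top; golden crust 52 mm wide (sides straight from 12 to 25 mm height, foot 44 mm), 29 mm high, about 45 g. Starts on the baking sheet at the left (+y): floor 4 mm above the work surface, rim 12 mm; neighbours at least 75 mm away, centre to centre. Origin: centre of the underside, z up.
- case_brown: Low open square case, black with a gold rim and a dark brown floor liner, fixed at the right (-y). 84 mm square outside, 76 mm inside, rim 12.5 mm high, top of the liner 5.5 mm above the work surface. Origin: centre of the underside, on the work surface; x and y along its sides, z up. Case centres are at least 95 mm apart.
- case_white: Low open square case, black with a gold rim and a white floor liner, fixed at the right (-y). 84 mm square outside, 76 mm inside, rim 12.5 mm high, top of the liner 5.5 mm above the work surface. Origin: centre of the underside, on the work surface; x and y along its sides, z up. Case centres are at least 95 mm apart.
- case_green: Low open square case, black with a gold rim and a green floor liner, fixed at the right (-y). 84 mm square outside, 76 mm inside, rim 12.5 mm high, top of the liner 5.5 mm above the work surface. Origin: centre of the underside, on the work surface; x and y along its sides, z up. Case centres are at least 95 mm apart.
- case_pink: Low open square case, black with a gold rim and a pink floor liner, fixed at the right (-y). 84 mm square outside, 76 mm inside, rim 12.5 mm high, top of the liner 5.5 mm above the work surface. Origin: centre of the underside, on the work surface; x and y along its sides, z up. Case centres are at least 95 mm apart.
- shell_1: Empty tart shell: golden, hollow, no chocolate disc; 52 mm in diameter, about 28 mm high, loose among the tarts on the baking sheet. Stays where it is. Origin at the centre of the underside.
- shell_2: Empty tart shell: golden, hollow, no chocolate disc; 52 mm in diameter, about 28 mm high, loose among the tarts on the baking sheet. Stays where it is. Origin at the centre of the underside.
There are look-alikes about, which are no part of the job. Leave any blue or turquoise look-alike of the case_pink alone.

How it is judged:
By the outcome, as a careful person would: the job done as asked, in the order asked, and still so for the second after the job is handed in, with the robot touching nothing.
It also fails if it takes over 96 s, if anything falls off the work surface, if the arm or the gripper's body presses on something with over 40 N, if the wrist force passes 120 N, or if a joint passes its speed limit or range.

ROBOT

A 6-joint arm with a two-finger parallel gripper is mounted at the origin on the work surface. World frame = base frame: x ahead of the robot, y to its left, z up, the work surface at z = 0. Lengths are in m, angles in degrees, forces in N, time in s.
With the tool pointing down it reaches from about 0.4 to 0.825 m from the base axis. Payload 7 kg.
Tool frame: the origin (TCP) lies at the very end of the fingers, on their centre line; the grasp point (between the pads) lies 19 mm behind it; z points along the fingers, y is the line along which they close (so a half turn about z gives the same grasp; the last joint's range is limited). The gripper opens to 88 mm and grips with 3 to 60 N. Pads are 19 mm wide; open, the fingers measure 130 mm over their backs; the gripper's body (78 mm by 193 mm) begins 47 mm behind the grasp point.
Start: joints at [-52.477, 20.546, 0.682, 0, -70.136, -16.507], TCP at [0.242, -0.63, 0.227] pointing down, gripper open.
Joint ranges: [-176.03, 176.03], [-82.01, 121.73], [-58.28, 71.71], [-173.87, 95.51], [-174.79, -0.11], [-173.66, 173.66]. Speed limits (degrees/s): [136.94, 136.94, 172.46, 180, 180, 180].

INTERFACE

Orientations are given as [roll, pitch, yaw] about the fixed x, y, z axes, in that order (R = Rz(yaw) Ry(pitch) Rx(roll)).
In Python, from plant import r gives the robot as it stands. The module is installed in compiled form; this text tells all that it offers.
- The arm moves only by the tool jog_arm, never from a script. Its arguments are lists of equal length, an entry for each row: "travel": the shift along the tool's x, y, z each as a share of 50 cm, from -1 to 1, a list of three; "dr": the turn, a rotation vector about the tool's x, y, z each as a share of 360 degrees, from -1 to 1, a list of three; "claw": the opening, from 0 (shut) to 1 (fully open). A call has exactly 10 rows; each row is the pose to reach, as a shift and turn from the pose commanded when the call began, along the tool's axes at that moment, turning the shorter way round; what a row does not reach only later rows make up. A row lasts 1/8 s, in which the tool goes at most 62.5 mm and 10.7 degrees, less where a joint would pass 70% of its speed; a pose out of reach is approached as far as the arm can. A call with a number of a shift or a turn outside -1 to 1 is refused whole. A call with a gripper value outside its range is refused whole. The fingers move at their own pace and stop on an object; "newtons" is the grip in N (left out, the last holds). Time passes only in rows, so rows that repeat a pose let the fingers close, or fill a call up. It gives the time, the measured TCP pose, the force, the opening and the grip force at its end, in the units of the state.
- r.get_state(): the state, without advancing time (a new reading comes with each control period).
- r.capture(name): name is "scene" or "top" or "wrist"; returns a dict with "pixels" (480x640x3 uint8, red, green, blue), "range_z" (480x640 float32, m along the optical axis (not along the pixel's ray), 0 where there is no reading), "fx", "fy", "cx", "cy" (pixels), "position" and "attitude" of the camera in the world; the wrist camera has in their place "hand_eye" (4x4, takes a point from camera to tool coordinates, whose origin is the TCP and whose axes are the flange's). Camera axes: x right, y up, looking along -z (the intrinsics and any distortion apply to the point x, -y, -z); pixel columns grow to the right and rows downward; lengths in m; the calibration is good to about 2 mm. A picture is of the moment at which its call begins: read the wrist's pose just before it.
- r.close_job(): hands the job in; it is judged then, once.
Trained networks look in the newest picture that a camera, given by its name, has taken for a name from the list of things; names that differ only in an ending like _2 or _b are one class to them, and where a whole thing is asked for, a point or a joint stands for the part that bears it (a point fixed in the world has none). Each returns a list of dicts, best first, with "conf" (0 to 1); they miss things now and then, are a little off and sometimes report something else, mostly with a low value. They report only what shows in the picture. A call takes as long as a camera call. They do not tell look-alikes from the thing itself.
- r.boxes_of(name, camera): "extent" ([left, top, right, bottom] in pixels, round what is visible of it).
- r.regions_of(name, camera): "pixels" (480x640 bool, what is visible of it) and "extent" ([left, top, right, bottom] in pixels, round what is visible of it).
- r.tip_of(name, camera): "at" ([column, row] in pixels: a listed point, or the origin of a listed thing).
The state is a dict: "time_s": time; "joints": joint angles; "qd": joint speeds; "joint_torque": joint torques, N m; "tcp_pos": TCP position; "eef_rot": TCP orientation; "contact_force": force on the tool from outside, world axes, zero at the start; "moment": the same for the moment, N m; "gripper_width": finger opening in m; "gripper_force": force on a finger pad.
Only numpy, scipy, OpenCV 4.12 (cv2) and the standard library are available. Lean on these libraries where they do the work, as an engineer would, in place of code of your own. Each camera call takes 0.05 s, during which the arm holds its last target. There are 200 camera calls.

## Working session

There is one attempt and no reset: what is moved stays moved. The work goes in short steps, Python scripts to look and compute and a tool call to move; the robot and the scene stay as the last step left them, time stands still between calls to the robot, and variables do not carry over. Pictures are saved under pics/ and viewed, at most 14 in all, crops included, and the job is handed in when it is done.

Besides the shell and the picture viewer there is one more tool, called after "Request:" as name(argument=value, ...) on one line, values as JSON. jog_arm: Moves the arm, as the interface text tells. Its arguments: {"type":"object","properties":{"travel":{"type":"array"},"dr":{"type":"array"},"claw":{"type":"array"},"newtons":{"type":"number"}},"required":["travel","dr","claw"]}

```bash
mkdir -p pics; cat > h.py <<'E'
import numpy as np, cv2
from plant import r
from scipy.spatial.transform import Rotation as R
def rot(a):
    a=np.array(a,float)
    return a if a.shape==(3,3) else (R.from_euler('xyz',a,degrees=True).as_matrix() if a.size==3 else R.from_quat(a).as_matrix())
def cam(n):
    s=r.get_state(); return r.capture(n),s
def pts(c):
    v,u=np.mgrid[0:480,0:640]; z=c['range_z']
    return np.stack([(u-c['cx'])/c['fx']*z,-(v-c['cy'])/c['fy']*z,-z],-1)
def world(c):
    return pts(c)@rot(c['attitude']).T+np.array(c['position'])
def save(c,n): cv2.imwrite(f'pics/{n}.png',c['pixels'][:,:,::-1])
E
python3 - <<'E'
from h import *
print(r.get_state())
for n in('top','scene'):
    c,s=cam(n); save(c,n); print(n,{k:v for k,v in c.items() if k not in('pixels','range_z')})
    if n=='top':
        W=world(c)
        for k in 'tart_brown tart_white tart_green tart_pink case_brown case_white case_green case_pink shell_1'.split():
            for d in r.regions_of(k,'top')[:4]:
                m=d['pixels']&(c['range_z']>0); p=W[m]
                print(k,round(d['conf'],2),np.round(d['extent']),np.median(p,0).round(4),((p.min(0)+p.max(0))/2).round(4),p[:,2].max().round(4),np.median(c['pixels'][m],0))
E
```

```text
{'time_s': 0.0, 'joints': array([-5.24768703e+01,  2.05908459e+01,  6.33826545e-01, -2.15861836e-02,
       -7.01354618e+01, -1.65079551e+01]), 'qd': array([ 0.00299361,  0.01716775, -0.1480391 , -0.03732557,  0.00885642,
       -0.11154766]), 'joint_torque': array([-3.04068762e-04, -5.82717705e+01,  2.93073070e+01,  6.99728519e+00,
        7.17966323e-03, -1.61358962e-04]), 'tcp_pos': array([ 0.24188342, -0.62964562,  0.22562513]), 'eef_rot': array([ 1.79905564e+02, -6.82517931e-03, -1.58992171e+02]), 'contact_force': array([ 0.14290514,  0.52430737, -0.27445901]), 'moment': array([-0.03882969, -0.03733394, -0.00943081]), 'gripper_force': 0.0, 'gripper_width': 0.08786334288015211}
top {'fx': 462.29995145123263, 'fy': 462.29995145123263, 'cx': 321.33702856672386, 'cy': 241.66416112045815, 'position': array([ 0.38465781, -0.07591614,  0.82828692]), 'attitude': array([  6.69139001,   1.2733276 , -91.19014632])}
tart_brown 0.79 [219. 146. 248. 177.] [0.6263 0.0923 0.0325] [0.6279 0.0972 0.0199] 0.0374 [55. 36. 26.]
tart_brown 0.75 [157. 248. 191. 276.] [0.4505 0.2013 0.02  ] [0.4522 0.2
[... 768 characters left out ...]
56  0.007 ] 0.017 [ 76. 102.  55.]
case_pink 0.77 [420. 293. 482. 352.] [ 0.3352 -0.2798  0.0068] [ 0.3358 -0.2801  0.0075] 0.017 [48. 98. 93.]
case_pink 0.67 [489. 206. 542. 252.] [ 0.4955 -0.4009  0.0069] [ 0.4964 -0.4034  0.0069] 0.0172 [ 43.  62. 104.]
shell_1 0.96 [158. 249. 190. 275.] [0.4508 0.2017 0.0207] [0.4522 0.202  0.0203] 0.0356 [101.  72.  46.]
shell_1 0.71 [211. 253. 243. 283.] [0.4391 0.1102 0.016 ] [0.4403 0.1122 0.0191] 0.0362 [102.  74.  51.]
scene {'fx': 540.4023948818398, 'fy': 540.4023948818398, 'cx': 324.5746887768865, 'cy': 233.92056115539546, 'position': array([1.26569239, 0.01902145, 0.55663045]), 'attitude': array([5.50953519e+01, 5.25963619e-03, 9.82297680e+01])}
```

View pics/top.png

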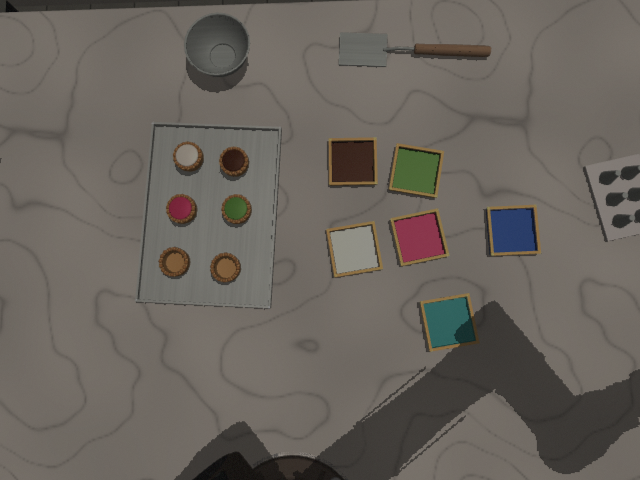

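View pics/scene.png

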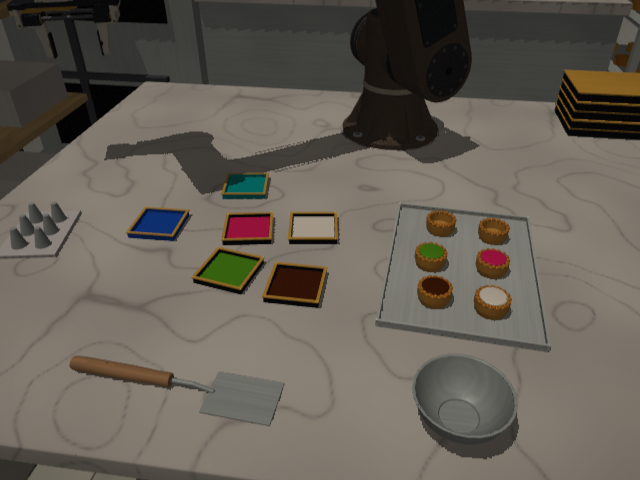

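The top view shows these tarts: white (188,156), brown (234,161), pink (181,209) and green (236,209). The empty shells are at (174,262) and (226,267). The cases are brown (352,162), green (416,170), white (353,249) and pink (419,237). There are two case_pink candidates besides the pink one: blue (513,231) and turquoise (448,322). The crimson-lined case at (419,237) matches, and the other two are the look-alikes. I'll confirm this in a crop and measure.

```bash
cat > meas.py <<'E'
from h import *
cases={'brown':(352,162),'green':(416,170),'white':(353,249),'pink':(419,237)}
tarts={'white':(188,156),'brown':(234,161),'pink':(181,209),'green':(236,209)}
def cen(c,uv,z,rad):
    """centroid of pixels coloured like the seed, ray-cast to plane z"""
    img=cv2.cvtColor(c['pixels'],cv2.COLOR_RGB2LAB).astype(float)
    u,v=uv; s=np.median(img[v-3:v+4,u-3:u+4].reshape(-1,3),0)
    m=(np.linalg.norm((img-s)*[.5,1.5,1.5],axis=2)<18).astype(np.uint8)
    k=np.zeros_like(m); cv2.circle(k,(u,v),rad,1,-1); m&=k
    m=cv2.morphologyEx(m,cv2.MORPH_OPEN,np.ones((3,3),np.uint8))
    n,l,st,_=cv2.connectedComponentsWithStats(m); i=1+np.argmax(st[1:,4]); m=(l==i)
    ct=max(cv2.findContours(m.astype(np.uint8),0,2)[0],key=cv2.contourArea)
    (a,b),wh,ang=cv2.minAreaRect(ct); M=cv2.moments(ct); a,b=M['m10']/M['m00'],M['m01']/M['m00']
    A=rot(c['attitude']);P=np.array(c['position'])
    f=lambda a,b:(lambda d:P+d*(z-P[2])/d[2])(A@np.array([(a-c['cx'])/c['fx'],-(b-c['cy'])/c['fy'],-1]))
    return f(a,b),np.array(wh)*(P[2]-z)/c['fx'],P
def case_c(c,k,uv=None):
    p,w,P=cen(c,uv or cases[k],.0055,36)
    return p[:2]-.0035*(p[:2]-P[:2])/.82,w
def tart_c(c,uv,z=.033):
    p,w,P=cen(c,uv,z,16); return p[:2],w
E
python3 - <<'E'
from meas import *
c,s=cam('top')
for k in cases: print('case',k,*[x.round(4) for x in case_c(c,k)])
for k in tarts: print('tart',k,*[x.round(4) for x in tart_c(c,tarts[k])])
cv2.imwrite('pics/crop.png',cv2.resize(c['pixels'][110:360,130:560,::-1],(774,450),interpolation=cv2.INTER_CUBIC))
E
```

```text
case brown [ 0.6265 -0.1193] [0.0712 0.0748]
case green [ 0.6064 -0.2324] [0.0734 0.0697]
case white [ 0.4665 -0.1166] [0.0747 0.0748]
case pink [ 0.4851 -0.2326] [0.0753 0.0738]
tart white [0.64   0.1769] [0.0353 0.0365]
tart brown [0.6283 0.0939] [0.0378 0.0378]
tart pink [0.5446 0.1876] [0.0361 0.0361]
tart green [0.5418 0.0894] [0.0361 0.0361]
```

View pics/crop.png

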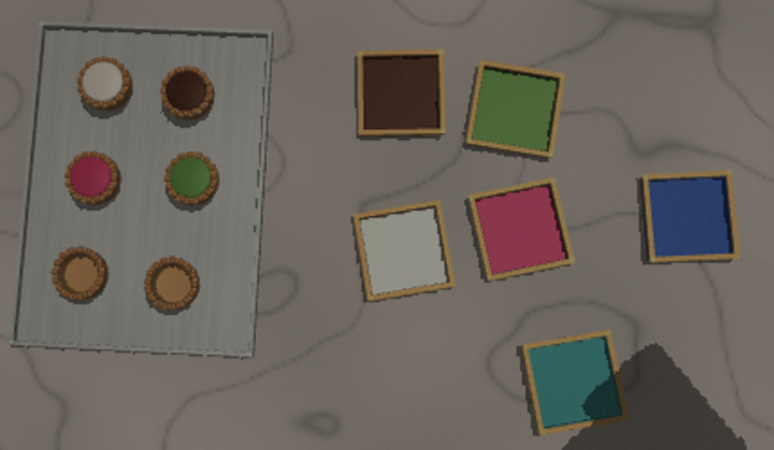

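The crop confirms it: the crimson liner at crop (520,230) is case_pink, while blue (690,217) and turquoise (575,383) are decoys. Next I compute the moves.

```bash
cat > plan.py <<'E'
import sys,numpy as np
from scipy.spatial.transform import Rotation as R
def Rt(yaw): return R.from_euler('xyz',[180,0,yaw],degrees=True)
def plan(cur,targets):
    """cur/targets: x,y,z,yaw -> shares in tool axes of cur"""
    for t in targets:
        d=Rt(cur[3]).inv().apply(np.array(t[:3])-cur[:3])/.5
        w=(Rt(cur[3]).inv()*Rt(t[3])).as_rotvec(degrees=True)/360
        print(t,'travel',d.round(4).tolist(),'dr',w.round(4).tolist())
E
python3 -c "
from plan import *
plan([.242,-.63,.227,-158.984],[[.45,-.24,.2,-135],[.6283,.0939,.15,-135]])"
```

```text
[0.45, -0.24, 0.2, -135] travel [-0.6681, 0.5789, 0.054] dr [0.0, 0.0, -0.0666]
[0.6283, 0.0939, 0.15, -135] travel [-1.2404, 1.0744, 0.154] dr [0.0, 0.0, -0.0666]
```

Request:
jog_arm(travel=[[-0.6681,0.5789,0.054],[-0.6681,0.5789,0.054],[-0.6681,0.5789,0.054],[-0.6681,0.5789,0.054],[-0.6681,0.5789,0.054],[-0.6681,0.5789,0.054],[-0.6681,0.5789,0.054],[-0.6681,0.5789,0.054],[-0.6681,0.5789,0.054],[-0.6681,0.5789,0.054]], dr=[[0,0,-0.0666],[0,0,-0.0666],[0,0,-0.0666],[0,0,-0.0666],[0,0,-0.0666],[0,0,-0.0666],[0,0,-0.0666],[0,0,-0.0666],[0,0,-0.0666],[0,0,-0.0666]], claw=[0.95,0.95,0.95,0.95,0.95,0.95,0.95,0.95,0.95,0.95], newtons=10)

```text
time_s: 1.85
tcp_pos: [0.4496, -0.241, 0.1996]
eef_rot: [-180.0, -0.0, -135.1]
contact_force: [0.6, -0.6, -0.1]
gripper_width: 0.0836
gripper_force: 0.0
```

```bash
python3 -c "
from plan import *
plan([.45,-.24,.2,-135],[[.6283,.0939,.12,-135]])
plan([.6283,.0939,.12,-135],[[.6283,.0939,.02,-135],[.6283,.0939,.014,-135]])"; python3 -c "
from h import *
s=r.get_state(); print(s['time_s'],s['tcp_pos'],s['eef_rot'],s['joints'])"
```

```text
[0.6283, 0.0939, 0.12, -135] travel [-0.7244, 0.2201, 0.16] dr [0.0, 0.0, 0.0]
[0.6283, 0.0939, 0.02, -135] travel [0.0, -0.0, 0.2] dr [0.0, 0.0, 0.0]
[0.6283, 0.0939, 0.014, -135] travel [0.0, -0.0, 0.212] dr [0.0, 0.0, 0.0]
1.85 [ 0.44959435 -0.24097389  0.19962349] [-1.79999836e+02 -7.16308696e-03 -1.35074388e+02] [-6.09955613e+00  6.12888503e+00 -2.21049679e+01  6.43730412e-03
 -6.17705255e+01 -3.89778765e+01]
```

Request:
jog_arm(travel=[[-0.7244,0.2201,0.16],[-0.7244,0.2201,0.16],[-0.7244,0.2201,0.16],[-0.7244,0.2201,0.16],[-0.7244,0.2201,0.16],[-0.7244,0.2201,0.16],[-0.7244,0.2201,0.16],[-0.7244,0.2201,0.16],[-0.7244,0.2201,0.16],[-0.7244,0.2201,0.16]], dr=[[0,0,0],[0,0,0],[0,0,0],[0,0,0],[0,0,0],[0,0,0],[0,0,0],[0,0,0],[0,0,0],[0,0,0]], claw=[0.95,0.95,0.95,0.95,0.95,0.95,0.95,0.95,0.95,0.95])

```text
time_s: 3.1
tcp_pos: [0.6283, 0.0923, 0.1203]
eef_rot: [-180.0, 0.0, -135.1]
contact_force: [-0.5, 0.6, 0.3]
gripper_width: 0.083
gripper_force: 0.0
```

```bash
python3 - <<'E'
from h import *
c,s=cam('wrist'); save(c,'w1'); print(s['tcp_pos'],s['eef_rot'],c['hand_eye'],c['cx'],c['cy'],c['fx'])
H=np.array(c['hand_eye']); W=(pts(c)@H[:3,:3].T+H[:3,3])@rot(s['eef_rot']).T+s['tcp_pos']
for k in ('tart_brown','tart_white','tart_green','tart_pink'):
    for d in r.regions_of(k,'wrist')[:3]:
        m=d['pixels']&(c['range_z']>0); p=W[m]; q=p[p[:,2]>p[:,2].max()-.012]
        print(k,round(d['conf'],2),np.round(d['extent']),q.mean(0).round(4),((q.min(0)+q.max(0))/2).round(4),p[:,2].max().round(4),q.shape)
E
```

```text
[0.62825045 0.09234454 0.12032325] [-1.79983761e+02  4.54075469e-02 -1.35109085e+02] [[-7.52866193e-04  9.62306734e-01  2.71965408e-01  7.31267779e-02]
 [ 9.99998244e-01  1.19122772e-03 -1.44673394e-03 -7.86440523e-04]
 [-1.71617455e-03  2.71963841e-01 -9.62305941e-01 -1.57157240e-01]
 [ 0.00000000e+00  0.00000000e+00  0.00000000e+00  1.00000000e+00]] 310.44782399942477 241.83303443400874 397.0868239431699
tart_brown 0.87 [270. 204. 351. 288.] [0.6284 0.0929 0.0308] [0.6295 0.0941 0.0287] 0.0347 (4726, 3)
tart_white 0.9 [348. 298. 409. 375.] [0.5964 0.0834 0.1994] [0.5957 0.0835 0.1999] 0.2025 (14, 3)
tart_green 0.95 [359. 102. 452. 189.] [0.5429 0.0886 0.0309] [0.5428 0.0896 0.0287] 0.0346 (5777, 3)
tart_pink 0.9 [456. 216. 541. 300.] [0.5458 0.1837 0.0307] [0.5458 0.1876 0.0281] 0.0341 (4628, 3)
tart_pink 0.32 [505.   0. 611.  91.] [0.441  0.1097 0.028 ] [0.44   0.1091 0.0271] 0.0331 (3705, 3)
```

View pics/w1.png

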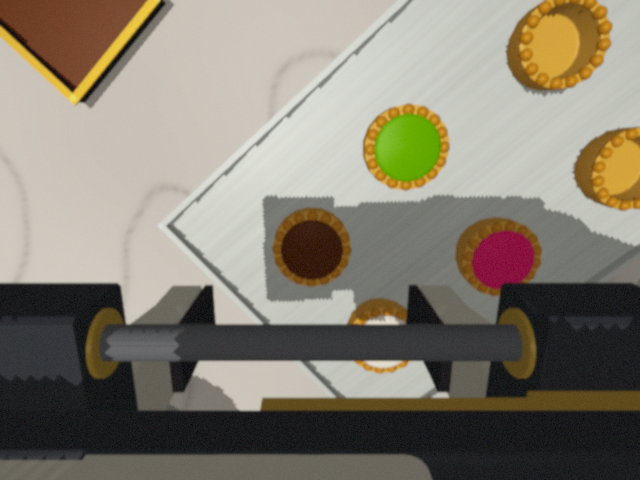

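The wrist view shows the brown tart at (312,249) between the open fingers, with the sides clear. I'll descend and grip.

Request:
jog_arm(travel=[[0,0,0.1],[0,0,0.17],[0,0,0.2],[0,0,0.21],[0,0,0.21],[0,0,0.21],[0,0,0.21],[0,0,0.21],[0,0,0.21],[0,0,0.21]], dr=[[0,0,0],[0,0,0],[0,0,0],[0,0,0],[0,0,0],[0,0,0],[0,0,0],[0,0,0],[0,0,0],[0,0,0]], claw=[0.95,0.95,0.95,0.95,0.95,0.5,0.5,0.5,0.5,0.5], newtons=10)

```text
time_s: 4.6
tcp_pos: [0.6285, 0.0939, 0.0149]
eef_rot: [-180.0, 0.0, -135.0]
contact_force: [-0.7, -0.3, 3.0]
gripper_width: 0.0519
gripper_force: 10.0
```

```bash
python3 -c "
from plan import *
plan([.6283,.0939,.015,-135],[[.6283,.0939,.075,-135],[.6265,-.1193,.075,-135],[.6265,-.1193,.06,-135]])"
```

```text
[0.6283, 0.0939, 0.075, -135] travel [0.0, 0.0, -0.12] dr [0.0, 0.0, 0.0]
[0.6265, -0.1193, 0.075, -135] travel [0.3041, -0.299, -0.12] dr [0.0, 0.0, 0.0]
[0.6265, -0.1193, 0.06, -135] travel [0.3041, -0.299, -0.09] dr [0.0, 0.0, 0.0]
```

Request:
jog_arm(travel=[[0,0,-0.06],[0,0,-0.12],[0.06,-0.06,-0.12],[0.14,-0.14,-0.12],[0.22,-0.216,-0.12],[0.28,-0.275,-0.12],[0.3041,-0.299,-0.12],[0.3041,-0.299,-0.1],[0.3041,-0.299,-0.09],[0.3041,-0.299,-0.09]], dr=[[0,0,0],[0,0,0],[0,0,0],[0,0,0],[0,0,0],[0,0,0],[0,0,0],[0,0,0],[0,0,0],[0,0,0]], claw=[0.5,0.5,0.5,0.5,0.5,0.5,0.5,0.5,0.5,0.5])

```text
time_s: 5.85
tcp_pos: [0.6263, -0.1183, 0.0587]
eef_rot: [179.9, -0.1, -134.9]
contact_force: [-0.3, -1.1, -0.2]
gripper_width: 0.0514
gripper_force: 10.0
```

```bash
python3 - <<'E'
from h import *
c,s=cam('wrist'); save(c,'w2'); print(s['tcp_pos'],s['gripper_width'],s['contact_force'])
E
```

```text
[ 0.62625532 -0.11832691  0.05873429] 0.05140326818061457 [-0.28842061 -1.08185409 -0.15228416]
```

View pics/w2.png

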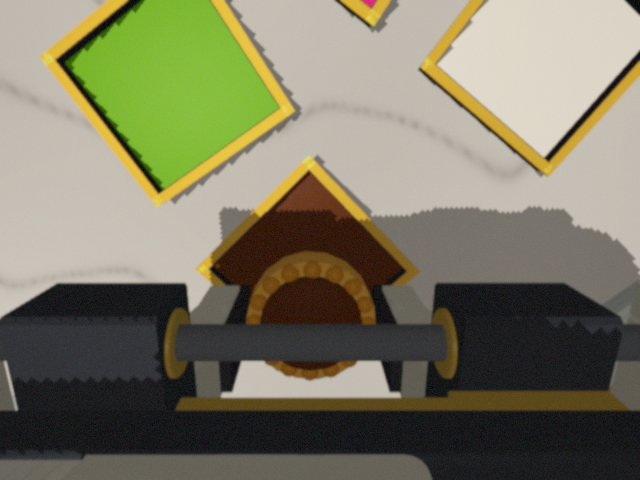

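The brown tart is held level at (310,312), centred over the brown case. I'll lower it gently.

Request:
jog_arm(travel=[[0,0,0.03],[0,0,0.055],[0,0,0.07],[0,0,0.078],[0,0,0.082],[0,0,0.084],[0,0,0.085],[0,0,0.086],[0,0,0.086],[0,0,0.086]], dr=[[0,0,0],[0,0,0],[0,0,0],[0,0,0],[0,0,0],[0,0,0],[0,0,0],[0,0,0],[0,0,0],[0,0,0]], claw=[0.5,0.5,0.5,0.5,0.5,0.5,0.5,0.5,0.5,0.5])

```text
time_s: 7.15
tcp_pos: [0.6266, -0.1194, 0.0167]
eef_rot: [-180.0, 0.0, -135.0]
contact_force: [-0.8, 0.1, -1.0]
gripper_width: 0.0517
gripper_force: 10.0
```

Request:
jog_arm(travel=[[0,0,0.001],[0,0,0.002],[0,0,0.002],[0,0,0.002],[0,0,0.002],[0,0,0.002],[0,0,0.002],[0,0,-0.05],[0,0,-0.15],[0,0,-0.208]], dr=[[0,0,0],[0,0,0],[0,0,0],[0,0,0],[0,0,0],[0,0,0],[0,0,0],[0,0,0],[0,0,0],[0,0,0]], claw=[0.5,0.5,0.62,0.7,0.85,0.85,0.85,0.85,0.85,0.85])

```text
time_s: 8.4
tcp_pos: [0.6275, -0.1195, 0.1231]
eef_rot: [-179.9, 0.1, -135.0]
contact_force: [0.3, -0.1, -0.7]
gripper_width: 0.0746
gripper_force: 0.0
```

```bash
python3 -c "
from plan import *
plan([.6265,-.1193,.121,-135],[[.64,.1769,.12,-135]])"
```

```text
[0.64, 0.1769, 0.12, -135] travel [-0.438, 0.3998, 0.002] dr [0.0, 0.0, 0.0]
```

Request:
jog_arm(travel=[[-0.08,0.073,0.002],[-0.18,0.164,0.002],[-0.27,0.246,0.002],[-0.35,0.319,0.002],[-0.41,0.374,0.002],[-0.438,0.3998,0.002],[-0.438,0.3998,0.002],[-0.438,0.3998,0.002],[-0.438,0.3998,0.002],[-0.438,0.3998,0.002]], dr=[[0,0,0],[0,0,0],[0,0,0],[0,0,0],[0,0,0],[0,0,0],[0,0,0],[0,0,0],[0,0,0],[0,0,0]], claw=[0.95,0.95,0.95,0.95,0.95,0.95,0.95,0.95,0.95,0.95])

```text
time_s: 9.65
tcp_pos: [0.6402, 0.1759, 0.1197]
eef_rot: [-180.0, 0.0, -135.1]
contact_force: [0.7, -0.2, 0.9]
gripper_width: 0.0837
gripper_force: 0.0
```

```bash
python3 - <<'E'
from meas import *
c,s=cam('top'); save(c,'t2'); print(s['tcp_pos'])
print(tart_c(c,(352,161),.0345)); W=world(c)
cv2.imwrite('pics/t2c.png',cv2.resize(c['pixels'][120:280,300:460,::-1],(560,560),interpolation=cv2.INTER_CUBIC))
w,s=cam('wrist'); H=np.array(w['hand_eye']); Q=(pts(w)@H[:3,:3].T+H[:3,3])@rot(s['eef_rot']).T+s['tcp_pos']
for d in r.regions_of('tart_white','wrist')[:2]:
    p=Q[d['pixels']&(w['range_z']>0)]; q=p[(p[:,2]>.022)&(p[:,2]<.04)]; print(d['conf'],d['extent'],q.mean(0).round(4),((q.min(0)+q.max(0))/2).round(4))
E
```

```text
[0.64023868 0.17585669 0.1197061 ]
(array([ 0.62636124, -0.11867376]), array([0.03605781, 0.03777485]))
0.57 [272.8, 207.4, 349.6, 288.3] [0.6402 0.1759 0.0307] [0.6414 0.1772 0.0281]
```

View pics/t2c.png

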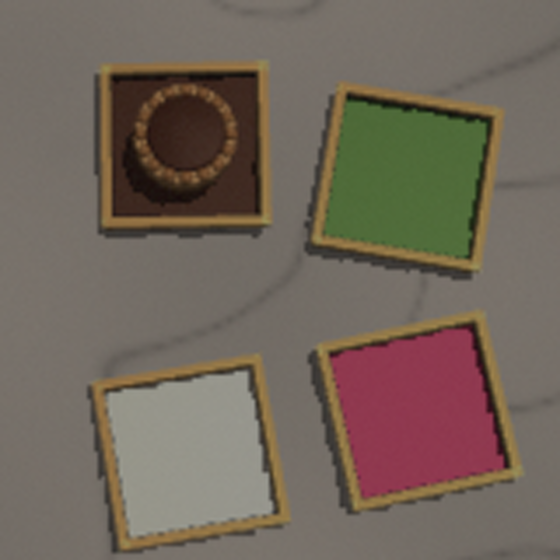

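The brown tart sits upright in the brown case; its apparent shift is parallax, and the measured offset is under 1 mm. White is next.

Request:
jog_arm(travel=[[0,0,0.1],[0,0,0.17],[0,0,0.2],[0,0,0.21],[0,0,0.21],[0,0,0.21],[0,0,0.21],[0,0,0.21],[0,0,0.21],[0,0,0.21]], dr=[[0,0,0],[0,0,0],[0,0,0],[0,0,0],[0,0,0],[0,0,0],[0,0,0],[0,0,0],[0,0,0],[0,0,0]], claw=[0.95,0.95,0.95,0.95,0.95,0.5,0.5,0.5,0.5,0.5], newtons=10)

```text
time_s: 11.05
tcp_pos: [0.6402, 0.1769, 0.0149]
eef_rot: [-180.0, 0.0, -135.0]
contact_force: [-0.5, 0.4, 2.3]
gripper_width: 0.0515
gripper_force: 10.0
```

```bash
python3 -c "
from plan import *
plan([.64,.1769,.015,-135],[[.64,.1769,.09,-135],[.4665,-.1166,.09,-135],[.4665,-.1166,.06,-135]])
plan([.4665,-.1166,.12,-135],[[.5418,.0894,.12,-135]])
plan([.5418,.0894,.015,-135],[[.6064,-.2324,.09,-135]])
plan([.6064,-.2324,.12,-135],[[.5446,.1876,.12,-135]])
plan([.5446,.1876,.015,-135],[[.4851,-.2326,.09,-135]])
"
```

```text
[0.64, 0.1769, 0.09, -135] travel [0.0, 0.0, -0.15] dr [0.0, 0.0, 0.0]
[0.4665, -0.1166, 0.09, -135] travel [0.6604, -0.1697, -0.15] dr [0.0, 0.0, 0.0]
[0.4665, -0.1166, 0.06, -135] travel [0.6604, -0.1697, -0.09] dr [0.0, 0.0, 0.0]
[0.5418, 0.0894, 0.12, -135] travel [-0.3978, 0.1848, 0.0] dr [0.0, 0.0, 0.0]
[0.6064, -0.2324, 0.09, -135] travel [0.3637, -0.5465, -0.15] dr [0.0, 0.0, 0.0]
[0.5446, 0.1876, 0.12, -135] travel [-0.5066, 0.6814, 0.0] dr [0.0, 0.0, 0.0]
[0.4851, -0.2326, 0.09, -135] travel [0.6784, -0.5101, -0.15] dr [0.0, 0.0, 0.0]
```

Request:
jog_arm(travel=[[0,0,-0.07],[0,0,-0.15],[0.09,-0.023,-0.15],[0.2,-0.051,-0.15],[0.31,-0.08,-0.15],[0.42,-0.108,-0.15],[0.53,-0.136,-0.15],[0.62,-0.159,-0.15],[0.6604,-0.1697,-0.13],[0.6604,-0.1697,-0.09]], dr=[[0,0,0],[0,0,0],[0,0,0],[0,0,0],[0,0,0],[0,0,0],[0,0,0],[0,0,0],[0,0,0],[0,0,0]], claw=[0.5,0.5,0.5,0.5,0.5,0.5,0.5,0.5,0.5,0.5])

```text
time_s: 12.3
tcp_pos: [0.4666, -0.1177, 0.0597]
eef_rot: [-179.9, 0.1, -135.1]
contact_force: [0.2, 0.2, -1.2]
gripper_width: 0.0516
gripper_force: 10.0
```

Request:
jog_arm(travel=[[0,0,0.03],[0,0,0.055],[0,0,0.07],[0,0,0.078],[0,0,0.082],[0,0,0.085],[0,0,0.087],[0,0,0.088],[0,0,0.088],[0,0,0.088]], dr=[[0,0,0],[0,0,0],[0,0,0],[0,0,0],[0,0,0],[0,0,0],[0,0,0],[0,0,0],[0,0,0],[0,0,0]], claw=[0.5,0.5,0.5,0.5,0.5,0.5,0.5,0.5,0.5,0.5])

```text
time_s: 13.55
tcp_pos: [0.4668, -0.1167, 0.0162]
eef_rot: [-180.0, 0.0, -135.0]
contact_force: [-2.2, 0.2, 6.6]
gripper_width: 0.0517
gripper_force: 10.0
```

The tart is in contact with the liner (6.6 N), so I'll release and rise.

Request:
jog_arm(travel=[[0,0,0],[0,0,0],[0,0,0],[0,0,0],[0,0,0],[0,0,0],[0,0,-0.03],[0,0,-0.12],[0,0,-0.208],[0,0,-0.208]], dr=[[0,0,0],[0,0,0],[0,0,0],[0,0,0],[0,0,0],[0,0,0],[0,0,0],[0,0,0],[0,0,0],[0,0,0]], claw=[0.62,0.7,0.85,0.85,0.85,0.85,0.85,0.85,0.85,0.85])

```text
time_s: 14.8
tcp_pos: [0.469, -0.1165, 0.1229]
eef_rot: [-179.7, 0.3, -135.0]
contact_force: [-0.5, -0.3, -0.8]
gripper_width: 0.0744
gripper_force: 0.0
```

Request:
jog_arm(travel=[[-0.08,0.037,0],[-0.18,0.084,0],[-0.28,0.13,0],[-0.36,0.167,0],[-0.3978,0.1848,0],[-0.3978,0.1848,0],[-0.3978,0.1848,0],[-0.3978,0.1848,0],[-0.3978,0.1848,0],[-0.3978,0.1848,0]], dr=[[0,0,0],[0,0,0],[0,0,0],[0,0,0],[0,0,0],[0,0,0],[0,0,0],[0,0,0],[0,0,0],[0,0,0]], claw=[0.95,0.95,0.95,0.95,0.95,0.95,0.95,0.95,0.95,0.95])

```text
time_s: 16.05
tcp_pos: [0.5419, 0.0889, 0.1198]
eef_rot: [-180.0, 0.0, -135.0]
contact_force: [-0.0, 0.2, 0.2]
gripper_width: 0.0832
gripper_force: 0.0
```

```bash
python3 - <<'E'
from meas import *
w,s=cam('wrist'); H=np.array(w['hand_eye']); Q=(pts(w)@H[:3,:3].T+H[:3,3])@rot(s['eef_rot']).T+s['tcp_pos']; save(w,'w3'); print(s['tcp_pos'])
for d in r.regions_of('tart_green','wrist')[:2]+r.regions_of('shell_1','wrist')[:2]:
    p=Q[d['pixels']&(w['range_z']>0)]; q=p[(p[:,2]>.022)&(p[:,2]<.04)]; print(d['conf'],d['extent'],q.mean(0).round(4),((q.min(0)+q.max(0))/2).round(4))
E
```

```text
[0.54194142 0.08888141 0.11976654]
0.84 [272.3, 205.2, 353.4, 282.5] [0.5412 0.0882 0.0308] [0.5426 0.0891 0.028 ]
0.76 [406.8, 109.8, 492.5, 198.0] [0.4392 0.1084 0.0288] [0.4399 0.1086 0.0276]
0.66 [480.8, 224.6, 569.6, 292.8] [0.4476 0.1925 0.0283] [0.4518 0.1978 0.0274]
```

Request:
jog_arm(travel=[[0,0,0.1],[0,0,0.17],[0,0,0.2],[0,0,0.21],[0,0,0.21],[0,0,0.21],[0,0,0.21],[0,0,0.21],[0,0,0.21],[0,0,0.21]], dr=[[0,0,0],[0,0,0],[0,0,0],[0,0,0],[0,0,0],[0,0,0],[0,0,0],[0,0,0],[0,0,0],[0,0,0]], claw=[0.95,0.95,0.95,0.95,0.95,0.5,0.5,0.5,0.5,0.5], newtons=10)

```text
time_s: 17.45
tcp_pos: [0.5421, 0.0894, 0.0149]
eef_rot: [-180.0, 0.0, -135.0]
contact_force: [-1.2, 0.6, 3.0]
gripper_width: 0.0514
gripper_force: 10.0
```

Request:
jog_arm(travel=[[0,0,-0.07],[0,0,-0.15],[0.05,-0.075,-0.15],[0.11,-0.165,-0.15],[0.17,-0.255,-0.15],[0.23,-0.346,-0.15],[0.29,-0.436,-0.15],[0.34,-0.511,-0.15],[0.3637,-0.5465,-0.13],[0.3637,-0.5465,-0.09]], dr=[[0,0,0],[0,0,0],[0,0,0],[0,0,0],[0,0,0],[0,0,0],[0,0,0],[0,0,0],[0,0,0],[0,0,0]], claw=[0.5,0.5,0.5,0.5,0.5,0.5,0.5,0.5,0.5,0.5])

```text
time_s: 18.7
tcp_pos: [0.6068, -0.2341, 0.0591]
eef_rot: [-180.0, 0.0, -135.1]
contact_force: [0.5, 0.3, -0.9]
gripper_width: 0.0513
gripper_force: 10.0
```

Request:
jog_arm(travel=[[0,0,0.03],[0,0,0.055],[0,0,0.07],[0,0,0.078],[0,0,0.082],[0,0,0.085],[0,0,0.087],[0,0,0.0875],[0,0,0.0875],[0,0,0.0875]], dr=[[0,0,0],[0,0,0],[0,0,0],[0,0,0],[0,0,0],[0,0,0],[0,0,0],[0,0,0],[0,0,0],[0,0,0]], claw=[0.5,0.5,0.5,0.5,0.5,0.5,0.5,0.5,0.5,0.5])

```text
time_s: 19.95
tcp_pos: [0.6067, -0.2326, 0.0163]
eef_rot: [-180.0, 0.0, -135.0]
contact_force: [-1.5, 1.0, 5.7]
gripper_width: 0.0517
gripper_force: 10.0
```

Request:
jog_arm(travel=[[0,0,0],[0,0,0],[0,0,0],[0,0,0],[0,0,0],[0,0,0],[0,0,-0.03],[0,0,-0.12],[0,0,-0.2075],[0,0,-0.2075]], dr=[[0,0,0],[0,0,0],[0,0,0],[0,0,0],[0,0,0],[0,0,0],[0,0,0],[0,0,0],[0,0,0],[0,0,0]], claw=[0.62,0.7,0.85,0.85,0.85,0.85,0.85,0.85,0.85,0.85])

```text
time_s: 21.2
tcp_pos: [0.6093, -0.2331, 0.1253]
eef_rot: [-179.6, 0.3, -135.0]
contact_force: [-0.7, 0.6, -1.1]
gripper_width: 0.0743
gripper_force: 0.0
```

Request:
jog_arm(travel=[[-0.06,0.081,0],[-0.13,0.175,0],[-0.2,0.269,0],[-0.27,0.363,0],[-0.34,0.457,0],[-0.41,0.551,0],[-0.47,0.632,0],[-0.5066,0.6814,0],[-0.5066,0.6814,0],[-0.5066,0.6814,0]], dr=[[0,0,0],[0,0,0],[0,0,0],[0,0,0],[0,0,0],[0,0,0],[0,0,0],[0,0,0],[0,0,0],[0,0,0]], claw=[0.95,0.95,0.95,0.95,0.95,0.95,0.95,0.95,0.95,0.95])

```text
time_s: 22.45
tcp_pos: [0.5445, 0.1873, 0.1196]
eef_rot: [180.0, -0.0, -135.0]
contact_force: [-0.4, -1.6, -0.2]
gripper_width: 0.0832
gripper_force: 0.0
```

```bash
python3 - <<'E'
from meas import *
w,s=cam('wrist'); H=np.array(w['hand_eye']); Q=(pts(w)@H[:3,:3].T+H[:3,3])@rot(s['eef_rot']).T+s['tcp_pos']; save(w,'w4'); print(s['tcp_pos'])
for d in r.regions_of('tart_pink','wrist')[:2]+r.regions_of('shell_1','wrist')[:2]:
    p=Q[d['pixels']&(w['range_z']>0)]; q=p[(p[:,2]>.022)&(p[:,2]<.04)]; print(d['conf'],d['extent'],q.mean(0).round(4),((q.min(0)+q.max(0))/2).round(4))
E
```

```text
[0.54453387 0.18725311 0.1195806 ]
0.71 [271.7, 203.9, 350.8, 289.7] [0.5446 0.1866 0.0307] [0.5457 0.1879 0.028 ]
0.74 [390.0, 112.3, 476.8, 199.6] [0.451  0.1989 0.0288] [0.4517 0.1991 0.0275]
0.69 [299.4, 0.0, 389.2, 78.7] [0.4448 0.1146 0.0288] [0.4404 0.1098 0.0277]
```

Request:
jog_arm(travel=[[0,0,0.1],[0,0,0.17],[0,0,0.2],[0,0,0.21],[0,0,0.21],[0,0,0.21],[0,0,0.21],[0,0,0.21],[0,0,0.21],[0,0,0.21]], dr=[[0,0,0],[0,0,0],[0,0,0],[0,0,0],[0,0,0],[0,0,0],[0,0,0],[0,0,0],[0,0,0],[0,0,0]], claw=[0.95,0.95,0.95,0.95,0.95,0.5,0.5,0.5,0.5,0.5], newtons=10)

```text
time_s: 23.85
tcp_pos: [0.5449, 0.1876, 0.0149]
eef_rot: [-180.0, 0.0, -135.0]
contact_force: [-0.9, -0.7, 4.5]
gripper_width: 0.0511
gripper_force: 10.0
```

Request:
jog_arm(travel=[[0,0,-0.07],[0,0,-0.15],[0.08,-0.06,-0.15],[0.17,-0.128,-0.15],[0.26,-0.195,-0.15],[0.35,-0.263,-0.15],[0.44,-0.331,-0.15],[0.53,-0.399,-0.15],[0.62,-0.466,-0.15],[0.6784,-0.5101,-0.15]], dr=[[0,0,0],[0,0,0],[0,0,0],[0,0,0],[0,0,0],[0,0,0],[0,0,0],[0,0,0],[0,0,0],[0,0,0]], claw=[0.5,0.5,0.5,0.5,0.5,0.5,0.5,0.5,0.5,0.5])

```text
time_s: 25.1
tcp_pos: [0.4844, -0.2348, 0.0894]
eef_rot: [180.0, -0.0, -135.1]
contact_force: [1.4, 0.9, 0.1]
gripper_width: 0.0511
gripper_force: 10.0
```

Request:
jog_arm(travel=[[0,0,0.03],[0,0,0.07],[0,0,0.1],[0,0,0.125],[0,0,0.138],[0,0,0.143],[0,0,0.146],[0,0,0.1475],[0,0,0.1475],[0,0,0.1475]], dr=[[0,0,0],[0,0,0],[0,0,0],[0,0,0],[0,0,0],[0,0,0],[0,0,0],[0,0,0],[0,0,0],[0,0,0]], claw=[0.5,0.5,0.5,0.5,0.5,0.5,0.5,0.5,0.5,0.5])

```text
time_s: 26.35
tcp_pos: [0.4855, -0.2327, 0.0163]
eef_rot: [-180.0, 0.0, -135.0]
contact_force: [-0.7, 1.7, 5.3]
gripper_width: 0.0513
gripper_force: 10.0
```

Request:
jog_arm(travel=[[0,0,0],[0,0,0],[0,0,0],[0,0,0],[0,0,0],[0,0,0],[0,0,-0.03],[0,0,-0.12],[0,0,-0.2075],[0,0,-0.2075]], dr=[[0,0,0],[0,0,0],[0,0,0],[0,0,0],[0,0,0],[0,0,0],[0,0,0],[0,0,0],[0,0,0],[0,0,0]], claw=[0.62,0.7,0.85,0.85,0.85,0.85,0.85,0.85,0.85,0.85])

```text
time_s: 27.6
tcp_pos: [0.4878, -0.2332, 0.1244]
eef_rot: [-179.6, 0.3, -135.0]
contact_force: [0.5, -0.4, -0.4]
gripper_width: 0.0746
gripper_force: 0.0
```

Request:
jog_arm(travel=[[-0.04,0.026,-0.05],[-0.11,0.07,-0.12],[-0.19,0.12,-0.19],[-0.27,0.17,-0.26],[-0.35,0.22,-0.26],[-0.41,0.26,-0.26],[-0.44,0.28,-0.26],[-0.44,0.28,-0.26],[-0.44,0.28,-0.26],[-0.44,0.28,-0.26]], dr=[[0,0,0],[0,0,0],[0,0,0],[0,0,0],[0,0,0],[0,0,0],[0,0,0],[0,0,0],[0,0,0],[0,0,0]], claw=[0.95,0.95,0.95,0.95,0.95,0.95,0.95,0.95,0.95,0.95])

```text
time_s: 28.85
tcp_pos: [0.5416, 0.021, 0.2496]
eef_rot: [180.0, -0.0, -135.1]
contact_force: [0.3, -0.6, -0.2]
gripper_width: 0.0832
gripper_force: 0.0
```

```bash
python3 - <<'E'
from meas import *
c,s=cam('top'); save(c,'t3')
b={'brown':(.6265,-.1193),'green':(.6064,-.2324),'white':(.4665,-.1166),'pink':(.4851,-.2326)}
A=rot(c['attitude']);P=np.array(c['position'])
for k,p in b.items():
    q=A.T@(np.array([*p,.0345])-P); u,v=int(round(c['cx']+c['fx']*q[0]/-q[2])),int(round(c['cy']-c['fy']*q[1]/-q[2]))
    t,w=tart_c(c,(u,v),.0345); print(k,(u,v),t.round(4),w.round(4),((t-p)*1e3).round(1))
d,_=cam('scene'); save(d,'s3')
E
```

```text
brown (353, 157) [ 0.6263 -0.1187] [0.0361 0.0378] [-0.2  0.6]
green (418, 167) [ 0.6066 -0.2321] [0.0361 0.0361] [0.2 0.3]
white (354, 248) [ 0.467  -0.1162] [0.0361 0.0343] [0.5 0.4]
pink (421, 235) [ 0.4858 -0.2321] [0.0376 0.0364] [0.7 0.5]
```

View pics/t3.png

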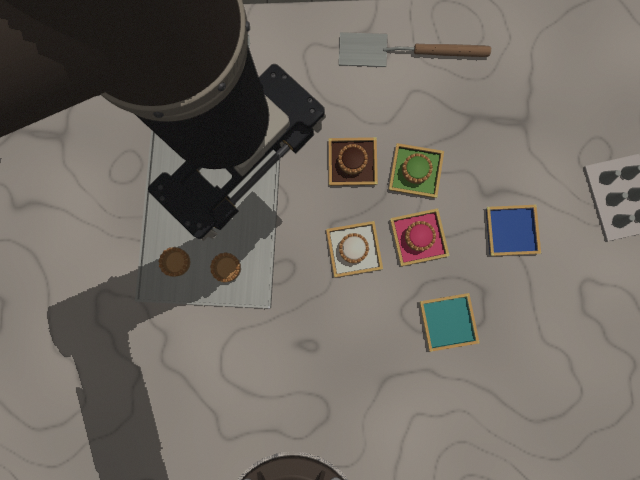

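View pics/s3.png

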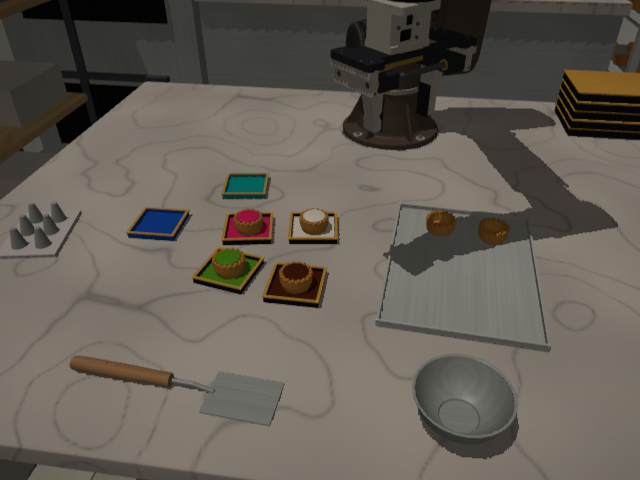

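The top view has brown (353,157), green (418,167), white (354,248) and pink (421,235), all upright in their matching cases and within 1 mm of centre. The shells at (174,262) and (226,267) haven't moved, and the robot is clear of everything.

```bash
python3 -c "
from plant import r
print(r.close_job())"
```

```text
the job is handed in; nothing more can be done
None
```

All four tarts stand upright in the cases matching their discs, each measured within 1 mm of centre; the two shells are untouched on the sheet, and I handed the job in at about 29 s of the 96 s limit.

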